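# Load the specimen carrier under the leaf spring of the bench reader track

## Task

Load the flat specimen carrier into the bench track with a fingertip: press it down hard on its sprung platform, and keep it pressed down while you slide it along the track, under the crossbar and the leaf spring, until its nose is fully home against the end stop and the platform springs back up behind it. Only press and push it, never lift it out of the track, and do not disturb the small things standing around. Finish with the hand clear of everything.

Things in the scene. Friction and masses are not known exactly. Their poses are not given: they have to be found in the camera images.
- track: Fixed low loading track, grey base and side rails, 320 long, 86 wide (mm). Origin on the work surface, on the centre line, below the sprung platform's front edge; +x = push direction, z up. Platform: x -150 to 0, 62 wide, top z=21 at rest. Fixed slick dark steel floor: x 0 to 144, top z=14. Side rails: inner faces y=+-32, outer +-40, tops z=26, full length. Cheek at the rear: x -160 to -152, top z=23.
- track_bar (a point): Middle of the underside of the dark crossbar that spans the track: x=57, y=0, z=25.5 mm of the track frame, axes as the track's. The bar is 10 mm thick along x (52 to 62), its top at z=38.5, its posts and bolts to z=40.5. The carrier fits under it only when pressed down; on the raised platform its nose butts on the bar.
- track_home (a point): Where the carrier's origin lies when it is home: x=74, y=0, z=14 mm of the track frame; axes as the track's. The end stop's face is then at the carrier's nose, x=144 (stop 12 mm thick, top z=30), and the carrier's tail is 4 mm past the platform's front edge.
- carrier: Loose flat aluminium plate 140 long (x) x 60 wide (y) x 8 thick (mm), about 0.2 kg, two round specimens flush in its top. Origin: centre of the underside; +x = nose, as the track's +x. Starts flat on the raised platform, nose short of the crossbar. A cross rib, x -34 to -28, 46 wide, stands 7.5 above the top face; a finger behind it can push on its rear face. At home the rib is still short of the crossbar.
- carrier_pad (a point): Middle of the flat pad behind the carrier's rib (pad x -70 to -34, full width), where to press, on its top face: 52 mm behind the carrier's origin and 8 mm above its underside; axes as the carrier's.
- platform (a joint): How far the sprung platform is pressed down (m): 0 raised, 0.0055 at its bottom stop. It stays level. About 8 N starts it, 13.5 N bottoms it (carrier's weight of about 2 N included); the carrier clears the crossbar from about 0.0035 on. It springs up once the carrier's tail has left it. Friction on the slick track is about 0.25.
- leaf (a joint): Lift of the steel leaf spring (rad): 0 free, about 0.1 with the carrier under its tip; it then presses on the carrier with 3 to 5 N. The leaf, 34 mm wide, starts at the crossbar and slopes down in the push direction to its tip at x=94, z=18 mm of the track frame; its upturned end reaches x=105.
- puck: Bystander: black resin specimen mount, upright cylinder 32 mm across, 20 high; origin at the centre of its underside.
- jar: Bystander: white screw jar 44 mm across, 55 high; origin at the centre of its underside.
- carton: Bystander: small cardboard box 70 x 45 x 30 mm; origin at the centre of its underside.
- collar: Bystander: flat steel ring 44 mm outside, 24 inside, 14 high; origin at the centre of its underside.
There are look-alikes about, which are no part of the job. Several things have the shape of the carrier; the one meant has the colours described above.

How it is judged:
On the way, in this order (a step that is already met when the one before it is completed fails the run):
1. a finger presses the carrier and its platform down by 3.5 mm or more, before it is under the spring (value of joint platform above 0.0035 m and contact force between the fingers and carrier above 4 N and value of joint leaf below 0.02 rad), for 0.1 s.
2. held down by the finger, the carrier's nose slides under the leaf spring and lifts it (value of joint leaf above 0.04 rad and value of joint platform above 0.003 m and contact force between the fingers and carrier above 4 N and x of carrier in the frame of track above 0.01 m), for 0.1 s.
At the end, for the whole second after the job is handed in: The carrier lies flat on the track's fixed floor, its nose within 2.5 mm of the end stop, under the leaf spring, at rest, and the platform has sprung back up (within 1.5 mm) behind its tail (x of carrier in the frame of track between 0.0715 and 0.077 m and y of carrier in the frame of track between -0.004 and 0.004 m and z of carrier in the frame of track between 0.011 and 0.017 m and angle between the x axis of carrier and the x axis of track, either way round below 0.06 rad and angle between carrier's own z axis and vertical below 0.05 rad and value of joint leaf above 0.05 rad and value of joint platform below 0.0015 m and linear speed of carrier below 0.01 m/s); the robot touches nothing.
It fails at once if the carrier is lifted or tipped out of its track (10 mm above its start height, or tilted by 0.2 rad) (z of carrier in the frame of track above 0.031 m or angle between carrier's own z axis and vertical above 0.2 rad).
It fails at once if the puck is shifted by more than 15 mm (distance of puck from where it was at the start of the episode above 0.015 m).
It fails at once if the jar is shifted by more than 15 mm (distance of jar from where it was at the start of the episode above 0.015 m).
It fails at once if the carton is shifted by more than 15 mm (distance of carton from where it was at the start of the episode above 0.015 m).
It fails at once if the collar is shifted by more than 15 mm (distance of collar from where it was at the start of the episode above 0.015 m).
It also fails if it takes over 38 s, if anything falls off the work surface, if the arm or the gripper's body presses on something with over 40 N, if the wrist force passes 120 N, or if a joint passes its speed limit or range.

## Robot

A 6-joint arm with a two-finger parallel gripper is mounted at the origin on the work surface. World frame = base frame: x ahead of the robot, y to its left, z up, the work surface at z = 0. Lengths are in m, angles in rad, forces in N, time in s.
With the tool pointing down it reaches from about 0.25 to 0.775 m from the base axis. Payload 8.9 kg.
Tool frame: the origin (TCP) lies at the very end of the fingers, on their centre line; the grasp point (between the pads) lies 19 mm behind it; z points along the fingers, y is the direction in which the jaws open and shut (so a half turn about z gives the same grasp; the last joint's range is limited). The gripper opens to 85 mm and grips with 20 to 120 N. Pads are 22 mm wide; open, the fingers measure 114 mm over their backs; the gripper's body (76 mm by 85 mm) begins 54 mm behind the grasp point. The pads swing forward as they close: fully open they stand 13 mm farther back than shut.
Start: joints at [-1.429, 0.291, -0.153, 1.127, 0, 1.431], TCP at [0.145, -0.504, 0.231] pointing down, gripper open.
Joint ranges: [-2.52, 2.52], [-0.91, 1.74], [-1.3, 1.37], [-1.96, 2.02], [-1.52, 1.47], [-3.14, 3.14]. Speed limits (rad/s): [2.22, 2.22, 2.79, 3.14, 3.14, 3.14].

## Interface

Orientations are given as a unit quaternion [x, y, z, w].
In Python, from rig import manip gives the robot as it stands.
- The arm moves only by the tool arm_command, never from a script. Its argument "commands" is a list of rows, each a list of 5 numbers: the shift along the tool's x, y, z in m, then the turn about the tool's z in rad, then the opening in per cent of the stroke, from 0 (shut) to 100 (fully open). A call has 1 to 10 rows; each row shifts and turns the commanded pose from where the row before left it, along the tool's axes as they then stand; what a row does not reach is not made up. A row lasts 1/8 s, in which the tool goes at most 62.5 mm and 10.7 degrees, less where a joint would pass 70% of its speed; a pose out of reach is approached as far as the arm can. A call is refused whole if a number of a shift passes 0.0625 or a number of a turn 0.188, either way. A call with a gripper value outside its range is refused whole. The fingers move at their own pace and stop on an object; "grip_force" is the grip in N (left out, the last holds). Time passes only in rows, so rows that do not move let the fingers close. It gives the time, the measured TCP pose, the force and the opening at its end, in the units of the state.
- manip.state(): the state, without advancing time (a new reading comes with each control period).
- manip.get_image(name): name is "scene" or "top"; returns the picture (400x640x3 uint8, red, green, blue); there is no depth.
- manip.get_calibration(name): a dict with "intrinsics" (3x3 intrinsics, pixels), "cam_to_world" (4x4, takes a point from camera to world coordinates). Camera axes: x right, y down, z forward; pixel columns grow to the right and rows downward; lengths in m; the calibration is good to about 2 mm. A picture is of the moment at which its call begins. get_calibration takes no time and is no camera call.
- manip.sign_off(): hands the job in, once; it reports no verdict.
Trained networks look in the newest picture that a camera, given by its name, has taken for a name from the list of things; names that differ only in an ending like _2 or _b are one class to them, and where a whole thing is asked for, a point or a joint stands for the part that bears it (a point fixed in the world has none). Each returns a list of dicts, best first, with "confidence" (0 to 1); they miss things now and then, are a little off and sometimes report something else, mostly with a low value. They report only what shows in the picture. A call takes as long as a camera call. They do not tell look-alikes from the thing itself.
- manip.masks_of(camera, query): "pixels" (400x640 bool, what is visible of it) and "bbox" ([left, top, right, bottom] in pixels, round what is visible of it).
The state is a dict: "t": time; "q": joint angles; "dq": joint speeds; "effort": joint torques, N m; "tcp_pos": TCP position; "tcp_rot": TCP orientation; "ft_force": force on the tool from outside, world axes, zero at the start; "moment": the same for the moment, N m; "gripper_width": finger opening in m.
Only numpy, scipy, OpenCV 4.12 (cv2) and the standard library are available. Lean on these libraries where they do the work, as an engineer would, in place of code of your own. Each camera call takes 0.05 s, during which the arm holds its last target.

## Working session

There is one attempt and no reset: what is moved stays moved. The work goes in short steps, Python scripts to look and compute and a tool call to move; the robot and the scene stay as the last step left them, time stands still between calls to the robot, and variables do not carry over. Pictures are saved under pics/ and viewed, and the job is handed in when it is done.

Besides the shell and the picture viewer there is one more tool, called after "Request:" as name(argument=value, ...), one argument or row to a line, values as JSON. arm_command: Moves the arm, as the interface text tells. Its arguments: {"type":"object","properties":{"commands":{"type":"array","items":{"type":"array","items":{"type":"number"}}},"grip_force":{"type":"number"}},"required":["commands"]}

```bash
ls; mkdir -p pics; python3 - <<'E'
from rig import manip
import cv2,numpy as np
for n in("scene","top"):
    im=manip.get_image(n); cv2.imwrite(f"pics/{n}0.png",im[:,:,::-1]); c=manip.get_calibration(n); print(n,np.round(c["intrinsics"],1).tolist(),np.round(c["cam_to_world"],3).tolist())
s=manip.state(); print({k:np.round(v,3).tolist() for k,v in s.items()})
E
```

```text
pics
scene [[390.4, 0.0, 311.3], [0.0, 390.4, 203.6], [0.0, 0.0, 1.0]] [[-0.519, 0.703, -0.485, 1.054], [0.854, 0.427, -0.295, 0.264], [-0.0, -0.568, -0.823, 0.826], [0.0, 0.0, 0.0, 1.0]]
top [[426.1, 0.0, 316.4], [0.0, 426.1, 200.5], [0.0, 0.0, 1.0]] [[0.009, -0.98, 0.198, 0.465], [-1.0, -0.006, 0.018, 0.002], [-0.017, -0.199, -0.98, 0.815], [0.0, 0.0, 0.0, 1.0]]
{'t': 0.1, 'q': [-1.429, 0.291, -0.154, 1.127, 0.0, 1.431], 'dq': [-0.0, -0.002, 0.0, 0.001, 0.001, 0.001], 'effort': [0.001, -53.798, 33.192, 0.009, -0.0, 0.0], 'tcp_pos': [0.145, -0.504, 0.231], 'tcp_rot': [0.99, 0.14, 0.0, -0.001], 'ft_force': [0.199, 0.208, 0.577], 'moment': [-0.014, -0.012, 0.009], 'gripper_width': 0.086}
```

View pics/scene0.png

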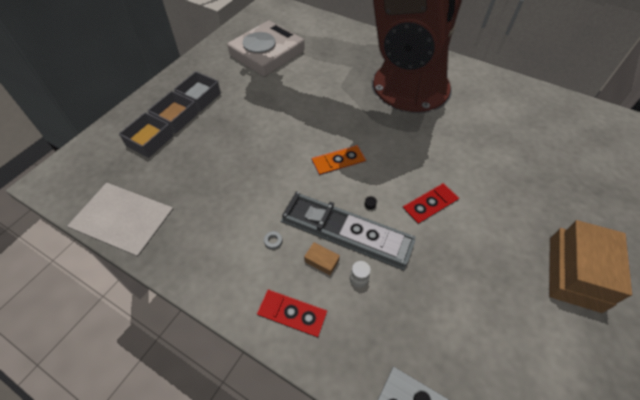

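View pics/top0.png

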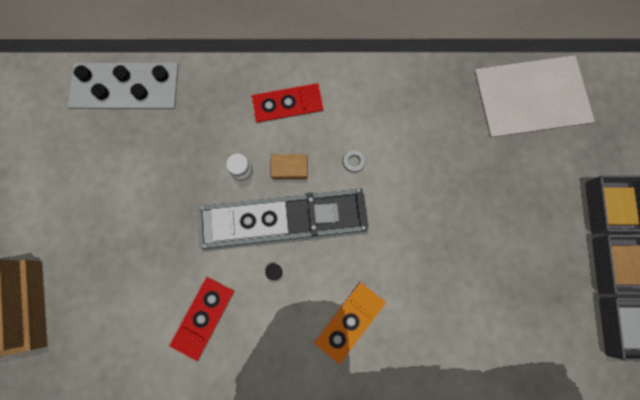

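Candidates for the carrier in top: aluminium plate in the track (250,220), and red (287,102), red (202,318) and orange (350,323) plates lying loose. I choose the aluminium one in the track. I'll check it in a close crop and measure.

```bash
cat > h.py <<'E'
from rig import manip
import cv2,numpy as np
def cal(n):
    c=manip.get_calibration(n); return np.array(c["intrinsics"]),np.array(c["cam_to_world"])
def unproj(n,uv,z):
    K,T=cal(n); uv=np.atleast_2d(uv).astype(float)
    d=np.c_[(uv-K[:2,2])/[K[0,0],K[1,1]],np.ones(len(uv))]@T[:3,:3].T
    return T[:3,3]+d*((z-T[2,3])/d[:,2])[:,None]
def proj(n,P):
    K,T=cal(n); p=(np.atleast_2d(P)-T[:3,3])@T[:3,:3]; p=p@K.T; return p[:,:2]/p[:,2:]
E
python3 - <<'E'
from h import *
im=manip.get_image("top")[:,:,::-1]
cv2.imwrite("pics/crop1.png",cv2.resize(im[145:290,185:385],None,fx=4,fy=4,interpolation=cv2.INTER_CUBIC))
for q in("track","carrier","puck","jar","carton","collar","platform"):
    for r in manip.masks_of("top",q):
        m=r["pixels"]; ys,xs=np.nonzero(m)
        rc=cv2.minAreaRect(np.c_[xs,ys].astype(np.float32))
        print(q,round(r["confidence"],2),np.round(r["bbox"]),len(xs),np.round(rc[0],1),np.round(rc[1],1),round(rc[2],1),np.round(unproj("top",[[xs.mean(),ys.mean()]],.02),3))
        if r["confidence"]>.5: np.save(f"/tmp/{q}_{int(rc[0][0])}.npy",m)
E
```

```text
track 0.67 [198. 185. 370. 251.] 5348 [281.  218.3] [ 47.8 170.4] 83.7 [[0.592 0.054 0.02 ]]
carrier 0.96 [251.  81. 324. 122.] 2052 [286.8 102.9] [30.  69.9] 79.7 [[0.825 0.078 0.02 ]]
carrier 0.94 [211. 202. 289. 244.] 2365 [248.9 221. ] [32.2 75.5] 83.8 [[0.586 0.144 0.02 ]]
carrier 0.82 [170. 280. 235. 363.] 2555 [201.2 318.3] [32.7 80.1] 27.1 [[0.407 0.223 0.02 ]]
carrier 0.69 [317. 283. 385. 364.] 2578 [349.6 322.7] [33.8 78.8] 36.9 [[ 0.403 -0.045  0.02 ]]
puck 0.62 [264. 264. 285. 280.] 244 [273.5 272. ] [16. 17.] 90.0 [[0.492 0.095 0.02 ]]
jar 0.74 [228. 153. 253. 180.] 541 [238.5 167. ] [29.  21.9] 45.0 [[0.692 0.167 0.02 ]]
carton 0.97 [271. 153. 309. 181.] 878 [289. 166.] [24. 36.] 90.0 [[0.694 0.07  0.02 ]]
collar 0.61 [344. 148. 366. 169.] 300 [353.5 160.5] [21. 21.] 90.0 [[ 0.705 -0.055  0.02 ]]
platform 0.65 [202. 212. 215. 246.] 273 [208.3 226.5] [31.4  9.9] 87.0 [[0.574 0.222 0.02 ]]
```

View pics/crop1.png

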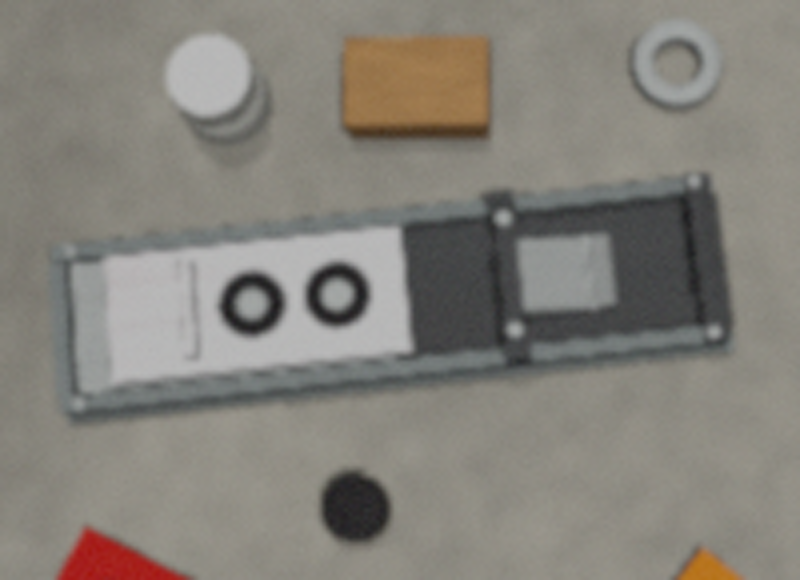

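```bash
cat >> h.py <<'E'
from scipy.optimize import minimize
def w(pose,P):
    x,y,a=pose; P=np.atleast_2d(np.array(P,float)); c,s=np.cos(a),np.sin(a)
    return np.c_[x+c*P[:,0]-s*P[:,1],y+s*P[:,0]+c*P[:,1],P[:,2]]
def box(x0,x1,y0,y1,z0,z1): return np.array([[x,y,z] for x in(x0,x1) for y in(y0,y1) for z in(z0,z1)])/1000
TR=[box(-160,156,-40,40,0,26)]
def hullmask(n,pose,boxes):
    m=np.zeros((1600,2560),np.uint8)
    for b in boxes:
        p=proj(n,w(pose,b)); h=cv2.convexHull((p*4+1.5).astype(np.float32)).astype(np.int32); cv2.fillConvexPoly(m,h,1)
    return cv2.resize(m.astype(np.float32),(640,400),interpolation=cv2.INTER_AREA)
E
python3 - <<'E'
from h import *
import glob
mc=np.load("/tmp/carrier_248.npy"); mt=np.load("/tmp/track_281.npy")
manip.get_image("scene")
ms={}
for q in("track","carrier"):
    for r in manip.masks_of("scene",q):
        ys,xs=np.nonzero(r["pixels"]); print(q,r["confidence"],r["bbox"],len(xs)); 
        if abs(xs.mean()-350)<35 and abs(ys.mean()-230)<20 and q not in ms: ms[q]=r["pixels"]
def fit(boxes,x0,masks):
    def cost(p): return sum(np.abs(hullmask(n,p,boxes)-m).sum() for n,m in masks)
    return minimize(cost,x0,method="Nelder-Mead",options=dict(initial_simplex=np.array(x0)+np.array([[0,0,0],[.01,0,0],[0,.01,0],[0,0,.05]]),xatol=1e-5))
CA=[box(-70,70,-30,30,21,29)]
a0=-1.47
fill=lambda m: cv2.morphologyEx(m.astype(np.uint8),cv2.MORPH_CLOSE,np.ones((25,25)))
# fill holes: union w/ carrier
def hull(m):
    c=np.argwhere(m)[:,::-1].astype(np.int32); o=np.zeros((400,640),np.uint8); cv2.fillConvexPoly(o,cv2.convexHull(c),1); return o
for nm,mk in (("top",[("top",mc)]),("scene",[("scene",ms["carrier"])]) if "carrier" in ms else (0,0),):
    if nm:
        r=fit(CA,[.586,.144,a0],mk); print("carrier",nm,r.x,r.fun)
T2=TR
for nm,m in (("top",mt),("scene",ms.get("track"))):
    if m is None: continue
    r=fit(T2,[.592,.07,a0],[(nm,hull(m))]); print("track",nm,r.x,r.fun,hull(m).sum())
E
```

```text
Traceback (most recent call last):
FileNotFoundError: [Errno 2] No such file or directory: '/tmp/track_281.npy'
```

```bash
ls /tmp/*.npy; cat > fit1.py <<'E'
from h import *
import glob
mc=np.load(glob.glob("/tmp/carrier_24*.npy")[0]); mt=np.load(glob.glob("/tmp/track_28*.npy")[0])
manip.get_image("scene")
ms={}
for q in("track","carrier"):
    for r in manip.masks_of("scene",q):
        ys,xs=np.nonzero(r["pixels"]); print(q,r["confidence"],r["bbox"],len(xs)); 
        if abs(xs.mean()-350)<35 and abs(ys.mean()-230)<20 and q not in ms: ms[q]=r["pixels"]
def fit(boxes,x0,masks):
    def cost(p): return sum(np.abs(hullmask(n,p,boxes)-m).sum() for n,m in masks)
    return minimize(cost,x0,method="Nelder-Mead",options=dict(initial_simplex=np.array(x0)+np.array([[0,0,0],[.01,0,0],[0,.01,0],[0,0,.05]]),xatol=1e-5))
CA=[box(-70,70,-30,30,21,29)]
a0=-1.47
def hull(m):
    c=np.argwhere(m)[:,::-1].astype(np.int32); o=np.zeros((400,640),np.uint8); cv2.fillConvexPoly(o,cv2.convexHull(c),1); return o
for nm,m in (("top",mc),("scene",ms.get("carrier"))):
    if m is None: continue
    r=fit(CA,[.586,.144,a0],[(nm,m)]); print("carrier",nm,r.x,r.fun)
for nm,m in (("top",mt),("scene",ms.get("track"))):
    if m is None: continue
    r=fit(TR,[.592,.07,a0],[(nm,hull(m))]); print("track",nm,r.x,r.fun,hull(m).sum())
E
python3 fit1.py
```

```text
/tmp/carrier_201.npy
/tmp/carrier_248.npy
/tmp/carrier_286.npy
/tmp/carrier_349.npy
/tmp/carton_289.npy
/tmp/collar_353.npy
/tmp/jar_238.npy
/tmp/platform_208.npy
/tmp/puck_273.npy
/tmp/track_280.npy
track 0.6 [280.7, 189.1, 414.5, 269.5] 3265
carrier 0.93 [340.5, 216.1, 403.6, 255.3] 1395
carrier 0.73 [256.8, 286.4, 328.0, 336.1] 1853
carrier 0.61 [312.9, 145.5, 365.8, 175.7] 937
carrier 0.59 [403.2, 181.6, 456.6, 227.3] 1152
carrier top [ 0.58532005  0.14230922 -1.45486589] 95.75
carrier scene [ 0.58492441  0.14464817 -1.457104  ] 67.875
track top [ 0.59146413  0.07936832 -1.43649097] 684.1875 8094
track scene [ 0.59314257  0.08292928 -1.46108567] 396.75 4918
```

```bash
cat >> h.py <<'E'
def overlay(n,pose,cx,fn,win,f=4,extra=()):
    im=np.ascontiguousarray(manip.get_image(n)[:,:,::-1]); x0,y0,x1,y1=win
    c=cv2.resize(im[y0:y1,x0:x1],None,fx=f,fy=f,interpolation=cv2.INTER_CUBIC)
    def pl(P,col):
        p=(proj(n,w(pose,np.array(P)/1000))-[x0,y0]+.5)*f-.5
        cv2.polylines(c,[np.round(p*16).astype(np.int32)],True,col,1,cv2.LINE_AA,4)
    R=lambda a,b,c_,d,z:[[a,c_,z],[b,c_,z],[b,d,z],[a,d,z]]
    pl(R(-160,156,-40,40,26),(0,255,0)); pl(R(-152,144,-32,32,26),(0,255,255))
    pl(R(52,62,-40,40,38.5),(255,0,255)); pl(R(144,156,-32,32,30),(255,128,0)); pl(R(94,105,-17,17,18),(0,0,255))
    if cx is not None: pl(R(cx-70,cx+70,-30,30,29),(0,0,255)); pl(R(cx-34,cx-28,-23,23,36.5),(0,0,255))
    cv2.imwrite(fn,c)
E
python3 - <<'E'
from h import *
p=[.5925,.0815,-1.457]
overlay("top",p,-62,"pics/ov1.png",(185,165,385,275)); overlay("scene",p,-62,"pics/ov1s.png",(270,180,430,280),5)
E
```

```text
(no output)
```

View pics/ov1.png

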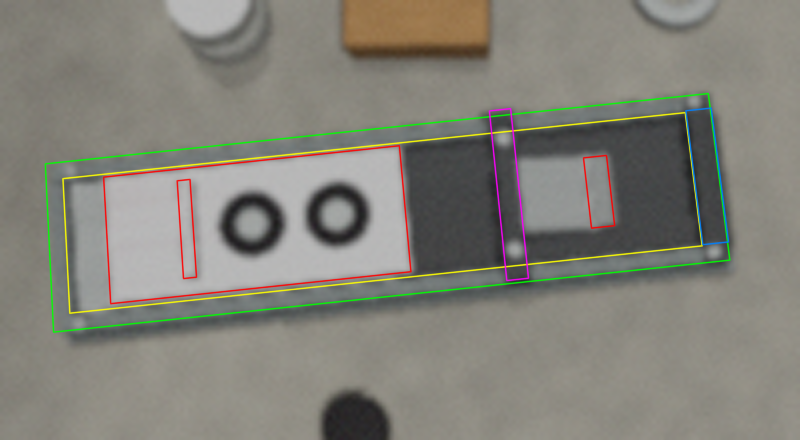

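View pics/ov1s.png

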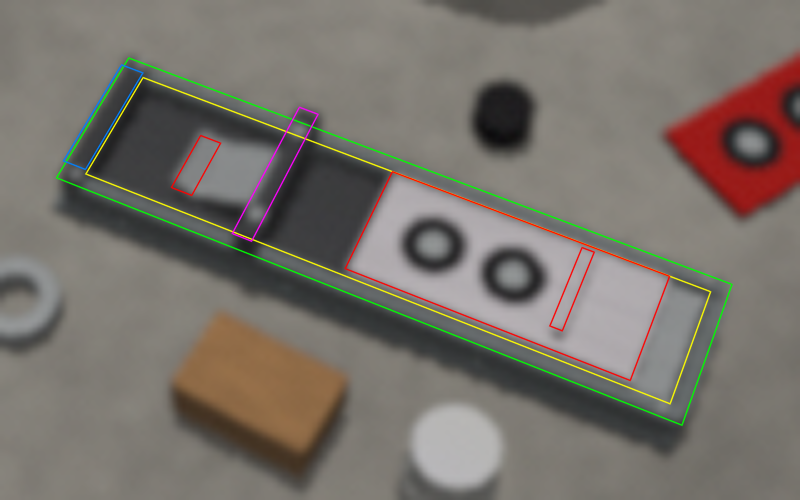

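The crop shows the aluminium plate in the track, with the rib near crop (185,230), the bar near (508,195) and the leaf to its right. The overlay fits both views to about 1–2 mm: track at ≈(0.592, 0.081), yaw −1.457, and carrier origin at track x ≈ −62 mm. Moving now with the fingers shut.

Request:
arm_command(
  commands=[
    [0.043, -0.0385, 0, 0, 0],
    [0.043, -0.0385, 0, 0, 0],
    [0.043, -0.0385, 0, 0, 0],
    [0.043, -0.0385, 0, 0, 0],
    [0.043, -0.0385, 0, 0, 0],
    [0.043, -0.0385, 0, 0, 0],
    [0.043, -0.0385, 0, 0, 0],
    [0.043, -0.0385, 0, 0, 0],
    [0.043, -0.0385, 0, 0, 0],
    [0.043, -0.0385, 0, 0, 0],
  ],
  grip_force=60,
)

```text
t: 2.0
tcp_pos: [0.4529, -0.0135, 0.2316]
tcp_rot: [0.99, 0.14, 0.0, 0.0]
ft_force: [0.7, -0.5, -0.2]
gripper_width: -0.0001
```

Request:
arm_command(
  commands=[
    [0.043, -0.039, 0, 0, 0],
    [0.043, -0.039, 0, 0, 0],
    [0.043, -0.039, 0, 0, 0],
    [0.043, -0.039, 0, 0, 0],
    [0, 0, 0.02, -0.175, 0],
    [0, 0, 0.02, -0.175, 0],
    [0, 0, 0.02, -0.175, 0],
    [0, 0, 0.02, -0.175, 0],
    [0, 0, 0.01, -0.175, 0],
    [0, 0, 0.01, -0.175, 0],
  ],
)

```text
t: 3.25
tcp_pos: [0.5739, 0.1822, 0.1307]
tcp_rot: [0.785, 0.62, -0.0, -0.0]
ft_force: [0.1, -0.1, 0.9]
gripper_width: -0.0003
```

Request:
arm_command(
  commands=[
    [0, 0, 0.01, -0.175, 0],
    [0, 0, 0.01, -0.175, 0],
    [0, 0, 0, 0, 0],
  ],
)

```text
t: 3.62
tcp_pos: [0.5734, 0.1821, 0.1106]
tcp_rot: [0.668, 0.745, -0.001, -0.0]
ft_force: [1.2, -0.7, -0.0]
gripper_width: -0.0002
```

```bash
cat > st.py <<'E'
from h import *
s=manip.state(); x,y,z,W=s["tcp_rot"]
yaw=np.arctan2(2*(x*y+z*W),1-2*(y*y+z*z))
T=np.array([.592,.081]);a=-1.457;R=np.array([[np.cos(a),-np.sin(a)],[np.sin(a),np.cos(a)]])
print("t",round(s["t"],2),"tcp",np.round(s["tcp_pos"],4),"yaw",round(yaw,3),"track xy",np.round((s["tcp_pos"][:2]-T)@R,4),"F",np.round(s["ft_force"],1),"Ftrack",np.round(np.array(s["ft_force"][:2])@R,1),"w",round(s["gripper_width"],4),"q",np.round(s["q"],2))
E
python3 st.py
```

```text
t 3.62 tcp [0.5734 0.1821 0.1106] yaw 1.68 track xy [-0.1025 -0.007 ] F [ 1.2 -0.7 -0. ] Ftrack [0.8 1.2] w -0.0002 q [ 0.19  0.52 -0.13  0.92 -0.    1.65]
```

Request:
arm_command(
  commands=[
    [0.0075, 0.007, 0.01, 0, 0],
    [0, 0, 0.03, 0, 0],
    [0, 0, 0.025, 0, 0],
    [0, 0, 0, 0, 0],
    [0, 0, 0, 0, 0],
  ],
)

```text
t: 4.25
tcp_pos: [0.5809, 0.1908, 0.0471]
tcp_rot: [0.668, 0.745, 0.0, 0.0]
ft_force: [0.3, -0.4, 0.4]
gripper_width: 0.0
```

```bash
python3 st.py; python3 - <<'E'
from h import *
p=[.592,.081,-1.457]
overlay("top",p,-62,"pics/ov2.png",(185,165,385,275)); overlay("scene",p,-62,"pics/ov2s.png",(300,150,460,280),5)
E
```

```text
t 4.25 tcp [0.5809 0.1908 0.0471] yaw 1.68 track xy [-0.1104  0.0014] F [ 0.3 -0.4  0.4] Ftrack [0.5 0.3] w 0.0 q [ 0.2   0.6  -0.17  0.79  0.    1.66]
```

View pics/ov2.png

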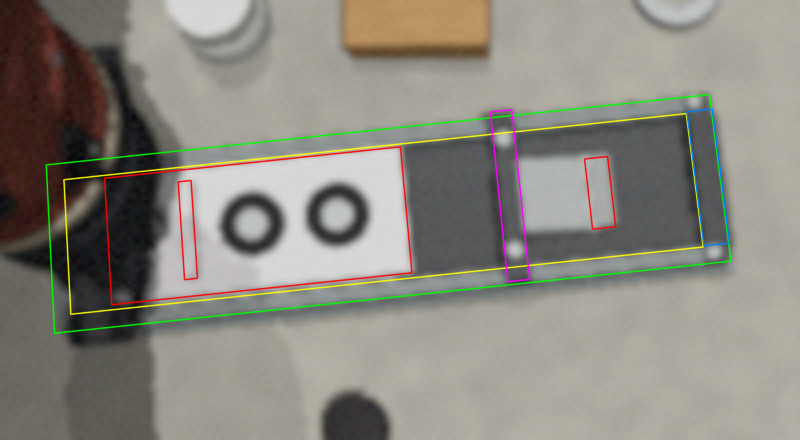

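View pics/ov2s.png

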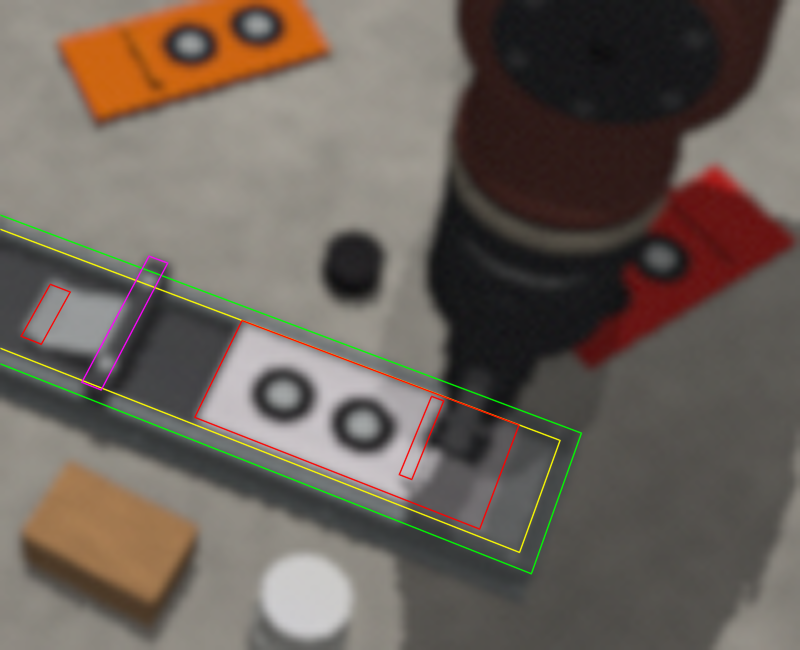

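The scene view shows the shut fingertip at (462,448), just behind the rib and over the pad. Going down in small steps.

Request:
arm_command(
  commands=[
    [0, -0.001, 0.01, 0, 0],
    [0, 0, 0.004, 0, 0],
    [0, 0, 0.003, 0, 0],
    [0, 0, 0, 0, 0],
  ],
)

```text
t: 4.85
tcp_pos: [0.5791, 0.1903, 0.0293]
tcp_rot: [0.667, 0.745, -0.0, -0.0]
ft_force: [0.9, -0.2, -0.1]
gripper_width: -0.0001
```

```bash
python3 st.py
```

```text
t 4.85 tcp [0.5791 0.1903 0.0293] yaw 1.681 track xy [-0.11   -0.0004] F [ 0.9 -0.2 -0.1] Ftrack [0.3 0.9] w -0.0001 q [ 0.2   0.62 -0.19  0.76 -0.    1.66]
```

Request:
arm_command(
  commands=[
    [0, 0, 0.002, 0, 0],
    [0, 0, 0.002, 0, 0],
    [0, 0, 0, 0, 0],
  ],
)

```text
t: 5.22
tcp_pos: [0.5794, 0.1904, 0.0259]
tcp_rot: [0.667, 0.745, 0.0, 0.0]
ft_force: [-2.4, 0.0, 8.5]
gripper_width: 0.0001
```

Request:
arm_command(
  commands=[
    [0, 0, 0.0015, 0, 0],
    [0, 0, 0.001, 0, 0],
    [0, 0, 0, 0, 0],
  ],
)

```text
t: 5.6
tcp_pos: [0.5794, 0.1904, 0.0236]
tcp_rot: [0.667, 0.745, 0.0, 0.0]
ft_force: [-2.4, -0.2, 11.1]
gripper_width: 0.0004
```

```bash
python3 st.py
```

```text
t 5.6 tcp [0.5794 0.1904 0.0236] yaw 1.681 track xy [-1.101e-01 -1.000e-04] F [-2.4 -0.2 11.1] Ftrack [-0.1 -2.4] w 0.0004 q [ 0.2   0.63 -0.2   0.74 -0.    1.66]
```

Request:
arm_command(
  commands=[
    [0, 0, 0.001, 0, 0],
    [0, 0, 0.001, 0, 0],
    [0, 0, 0, 0, 0],
  ],
)

```text
t: 5.98
tcp_pos: [0.5796, 0.1904, 0.0231]
tcp_rot: [0.667, 0.745, 0.001, 0.001]
ft_force: [-7.9, -0.7, 26.0]
gripper_width: 0.0002
```

```bash
python3 st.py
```

```text
t 5.97 tcp [0.5796 0.1904 0.0231] yaw 1.681 track xy [-1.102e-01  1.000e-04] F [-7.9 -0.7 26. ] Ftrack [-0.2 -7.9] w 0.0002 q [ 0.2   0.63 -0.2   0.74 -0.    1.66]
```

Request:
arm_command(
  commands=[
    [-0.001, -0.0007, 0, 0, 0],
    [-0.002, 0, 0, 0, 0],
    [-0.003, 0, 0, 0, 0],
    [-0.004, 0, 0, 0, 0],
    [-0.004, 0, 0, 0, 0],
    [-0.004, 0, 0, 0, 0],
  ],
)

```text
t: 6.72
tcp_pos: [0.5822, 0.1743, 0.0233]
tcp_rot: [0.667, 0.745, 0.003, 0.0]
ft_force: [-3.6, 6.4, 19.9]
gripper_width: 0.0002
```

```bash
python3 st.py; python3 - <<'E'
from h import *
p=[.592,.081,-1.457]
overlay("scene",p,-46,"pics/ov3s.png",(280,170,440,280),5)
E
```

```text
t 6.72 tcp [0.5822 0.1743 0.0233] yaw 1.682 track xy [-0.0939  0.0009] F [-3.6  6.4 19.9] Ftrack [-6.8 -2.9] w 0.0002 q [ 0.17  0.62 -0.21  0.73  0.    1.63]
```

View pics/ov3s.png

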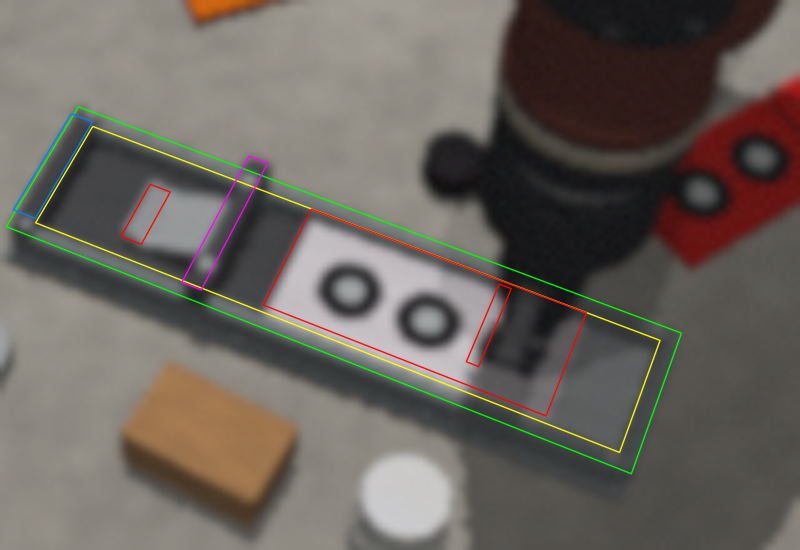

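Request:
arm_command(
  commands=[
    [-0.004, -0.0004, 0.0004, 0, 0],
    [-0.004, 0, 0.0002, 0, 0],
    [-0.004, 0, 0, 0, 0],
    [-0.004, 0, 0, 0, 0],
    [-0.004, 0, 0, 0, 0],
  ],
)

```text
t: 7.4
tcp_pos: [0.5845, 0.1548, 0.0233]
tcp_rot: [0.667, 0.745, 0.003, 0.0]
ft_force: [-4.1, 8.2, 26.4]
gripper_width: 0.0
```

```bash
python3 st.py
```

```text
t 7.4 tcp [0.5845 0.1548 0.0233] yaw 1.682 track xy [-0.0741  0.0009] F [-4.1  8.2 26.4] Ftrack [-8.6 -3.2] w 0.0 q [ 0.14  0.62 -0.22  0.73  0.    1.6 ]
```

Nose is at about x=44–46 mm. Next it goes under the bar, watching for a jam.

Request:
arm_command(
  commands=[
    [-0.004, 0, 0.0001, 0, 0],
    [-0.004, 0, 0, 0, 0],
    [-0.004, 0, 0, 0, 0],
    [-0.004, 0, 0, 0, 0],
  ],
)

```text
t: 7.9
tcp_pos: [0.5864, 0.1389, 0.0233]
tcp_rot: [0.667, 0.745, 0.004, 0.0]
ft_force: [-6.3, 8.4, 28.1]
gripper_width: -0.0004
```

```bash
python3 st.py; python3 - <<'E'
from h import *
p=[.592,.081,-1.457]
overlay("scene",p,-10,"pics/ov4s.png",(270,170,430,280),5)
E
```

```text
t 7.9 tcp [0.5864 0.1389 0.0233] yaw 1.682 track xy [-0.0582  0.001 ] F [-6.3  8.4 28.1] Ftrack [-9.1 -5.3] w -0.0004 q [ 0.11  0.61 -0.23  0.72  0.    1.57]
```

View pics/ov4s.png

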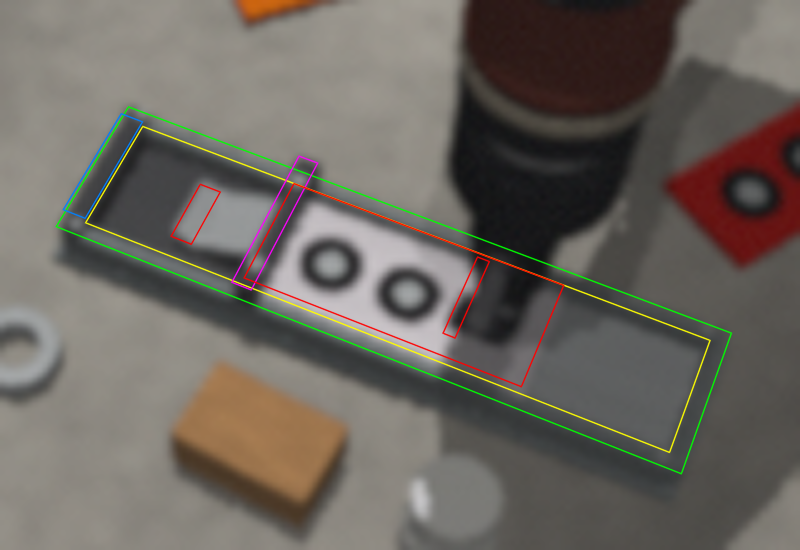

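Request:
arm_command(
  commands=[
    [-0.004, -0.0003, 0, 0, 0],
    [-0.004, 0, 0, 0, 0],
    [-0.004, 0, 0, 0, 0],
    [-0.004, 0, 0, 0, 0],
    [-0.004, 0, 0, 0, 0],
  ],
)

```text
t: 8.57
tcp_pos: [0.5888, 0.1188, 0.0234]
tcp_rot: [0.667, 0.745, 0.004, 0.001]
ft_force: [-3.1, 8.5, 26.1]
gripper_width: 0.0002
```

```bash
python3 st.py
```

```text
t 8.57 tcp [0.5888 0.1188 0.0234] yaw 1.682 track xy [-0.0379  0.0011] F [-3.1  8.5 26.1] Ftrack [-8.8 -2.1] w 0.0002 q [ 0.08  0.61 -0.23  0.72  0.    1.53]
```

Request:
arm_command(
  commands=[
    [-0.004, -0.0003, 0, 0, 0],
    [-0.004, 0, 0, 0, 0],
    [-0.004, 0, 0, 0, 0],
    [-0.004, 0, 0, 0, 0],
    [-0.002, 0, 0, 0, 0],
    [0, 0, 0, 0, 0],
  ],
)

```text
t: 9.32
tcp_pos: [0.5908, 0.1022, 0.0235]
tcp_rot: [0.666, 0.746, 0.005, 0.0]
ft_force: [-1.9, 14.5, 25.7]
gripper_width: -0.0001
```

```bash
python3 st.py; python3 - <<'E'
from h import *
p=[.592,.081,-1.457]
overlay("scene",p,30,"pics/ov5s.png",(270,170,430,280),5)
overlay("top",p,30,"pics/ov5.png",(185,165,385,275))
E
```

```text
t 9.32 tcp [0.5908 0.1022 0.0235] yaw 1.683 track xy [-0.0212  0.0012] F [-1.9 14.5 25.7] Ftrack [-14.6  -0.2] w -0.0001 q [ 0.05  0.61 -0.24  0.72  0.01  1.5 ]
```

View pics/ov5s.png

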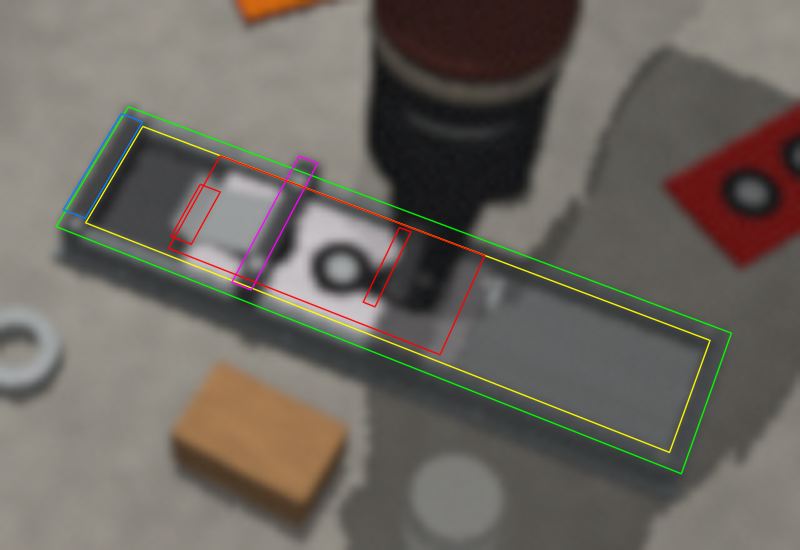

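View pics/ov5.png

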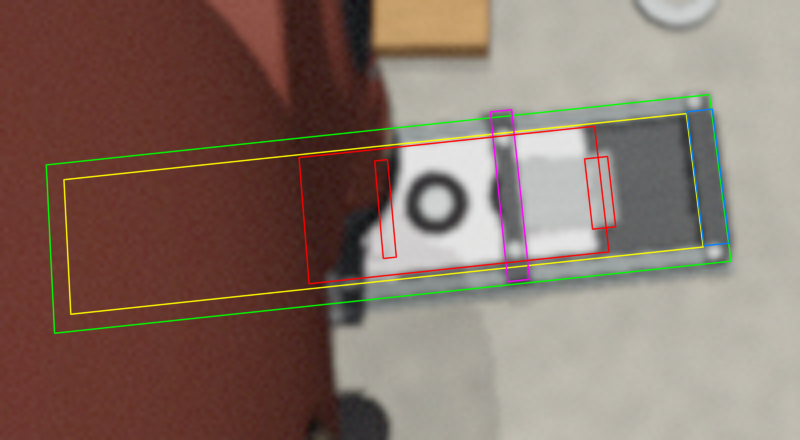

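Request:
arm_command(
  commands=[
    [-0.004, -0.0003, 0, 0, 0],
    [-0.004, 0, 0, 0, 0],
    [-0.004, 0, 0, 0, 0],
    [-0.002, 0, 0, 0, 0],
    [0, 0, 0, 0, 0],
  ],
)

```text
t: 10.05
tcp_pos: [0.5922, 0.0867, 0.0234]
tcp_rot: [0.667, 0.745, 0.004, 0.001]
ft_force: [-1.5, 8.8, 24.5]
gripper_width: 0.0003
```

```bash
python3 st.py; python3 - <<'E'
from h import *
p=[.592,.081,-1.457]
overlay("top",p,40,"pics/ov6.png",(185,165,385,275))
E
```

```text
t 10.05 tcp [0.5922 0.0867 0.0234] yaw 1.682 track xy [-0.0057  0.0009] F [-1.5  8.8 24.5] Ftrack [-9.  -0.5] w 0.0003 q [ 0.02  0.61 -0.24  0.71  0.    1.48]
```

View pics/ov6.png

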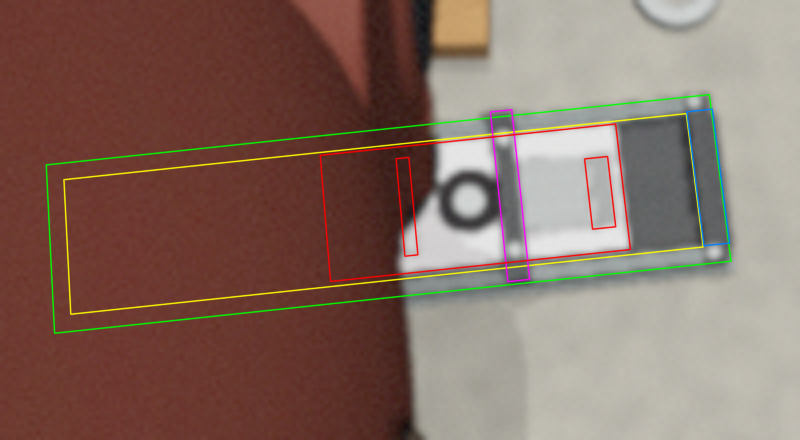

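Request:
arm_command(
  commands=[
    [-0.004, 0, 0.0003, 0, 0],
    [-0.004, 0, 0.0003, 0, 0],
    [-0.004, 0, 0.0003, 0, 0],
    [-0.004, 0, 0, 0, 0],
  ],
)

```text
t: 10.6
tcp_pos: [0.5944, 0.0716, 0.0232]
tcp_rot: [0.666, 0.746, 0.005, 0.001]
ft_force: [-2.3, 12.5, 31.6]
gripper_width: 0.0
```

```bash
python3 st.py
```

```text
t 10.6 tcp [0.5944 0.0716 0.0232] yaw 1.683 track xy [0.0097 0.0013] F [-2.3 12.5 31.6] Ftrack [-12.6  -0.9] w 0.0 q [-0.01  0.61 -0.24  0.71  0.01  1.45]
```

Request:
arm_command(
  commands=[
    [-0.004, -0.0003, 0, 0, 0],
    [-0.004, 0, 0, 0, 0],
    [-0.004, 0, 0, 0, 0],
    [-0.001, 0, 0, 0, 0],
  ],
)

```text
t: 11.1
tcp_pos: [0.5956, 0.0581, 0.023]
tcp_rot: [0.667, 0.745, 0.005, 0.002]
ft_force: [-1.0, 10.6, 29.5]
gripper_width: -0.0
```

```bash
python3 st.py; python3 - <<'E'
from h import *
p=[.592,.081,-1.457]
overlay("top",p,74,"pics/ov7.png",(285,165,385,275),6)
E
```

```text
t 11.1 tcp [0.5956 0.0581 0.023 ] yaw 1.682 track xy [0.0231 0.001 ] F [-1.  10.6 29.5] Ftrack [-10.7   0.2] w -0.0 q [-0.03  0.61 -0.24  0.71  0.    1.43]
```

View pics/ov7.png

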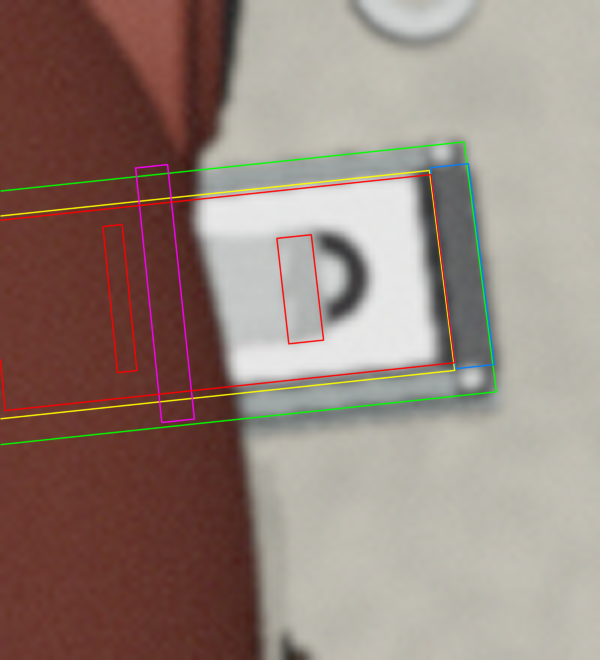

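Only a few mm remain (dark gap by the stop at x≈430 px). Now small steps until the push force rises.

Request:
arm_command(
  commands=[
    [-0.001, 0, 0, 0, 0],
    [-0.001, 0, 0, 0, 0],
    [-0.001, 0, 0, 0, 0],
    [0, 0, 0, 0, 0],
  ],
)

```text
t: 11.65
tcp_pos: [0.5949, 0.0548, 0.022]
tcp_rot: [0.667, 0.745, 0.003, 0.001]
ft_force: [-0.7, 9.1, 21.9]
gripper_width: -0.0004
```

Request:
arm_command(
  commands=[
    [-0.001, 0, 0, 0, 0],
    [-0.001, 0, 0, 0, 0],
    [0, 0, 0, 0, 0],
  ],
)

```text
t: 12.02
tcp_pos: [0.5951, 0.0528, 0.022]
tcp_rot: [0.667, 0.745, 0.003, 0.001]
ft_force: [-2.0, 9.3, 21.7]
gripper_width: -0.0002
```

```bash
python3 st.py; python3 - <<'E'
from h import *
p=[.592,.081,-1.457]
overlay("top",p,74,"pics/ov8.png",(285,165,385,275),6)
E
```

```text
t 12.03 tcp [0.5951 0.0528 0.022 ] yaw 1.682 track xy [ 0.0284 -0.0001] F [-2.   9.3 21.7] Ftrack [-9.4 -0.9] w -0.0002 q [-0.04  0.61 -0.24  0.71  0.    1.42]
```

View pics/ov8.png

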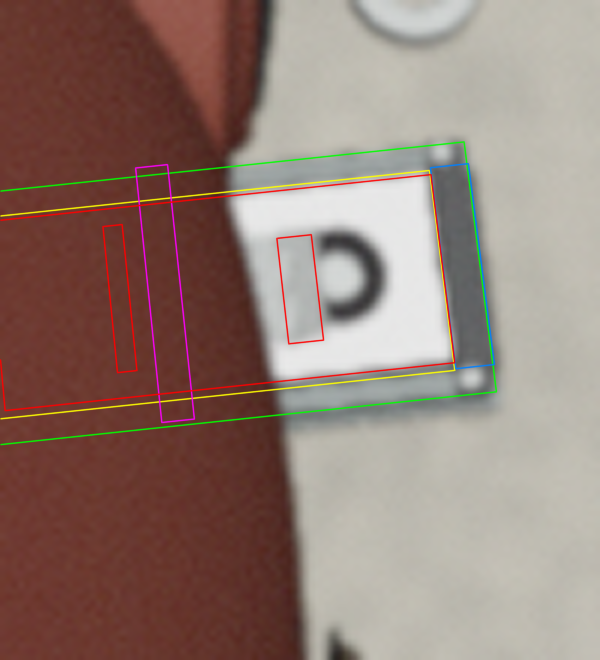

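Request:
arm_command(
  commands=[
    [-0.001, 0, 0, 0, 0],
    [0, 0, 0, 0, 0],
  ],
)

```text
t: 12.32
tcp_pos: [0.5952, 0.0526, 0.022]
tcp_rot: [0.666, 0.746, 0.004, 0.001]
ft_force: [-0.6, 12.2, 22.1]
gripper_width: 0.0001
```

Request:
arm_command(
  commands=[
    [-0.001, 0, 0, 0, 0],
    [0, 0, 0, 0, 0],
  ],
)

```text
t: 12.58
tcp_pos: [0.5951, 0.0526, 0.022]
tcp_rot: [0.666, 0.746, 0.005, -0.0]
ft_force: [-2.0, 16.9, 22.6]
gripper_width: 0.0004
```

```bash
python3 st.py
```

```text
t 12.57 tcp [0.5951 0.0526 0.022 ] yaw 1.683 track xy [ 0.0286 -0.0001] F [-2.  16.9 22.6] Ftrack [-17.   -0.1] w 0.0004 q [-0.04  0.61 -0.24  0.71  0.01  1.42]
```

Request:
arm_command(
  commands=[
    [-0.001, 0, 0, 0, 0],
    [0, 0, 0, 0, 0],
    [0.002, 0, 0, 0, 0],
    [0, 0, -0.001, 0, 0],
    [0, 0, -0.001, 0, 0],
    [0, 0, 0, 0, 0],
  ],
)

```text
t: 13.32
tcp_pos: [0.5939, 0.0526, 0.0221]
tcp_rot: [0.666, 0.746, 0.003, -0.0]
ft_force: [2.9, 12.0, 4.3]
gripper_width: 0.0001
```

```bash
python3 st.py
```

```text
t 13.32 tcp [0.5939 0.0526 0.0221] yaw 1.683 track xy [ 0.0284 -0.0013] F [ 2.9 12.   4.3] Ftrack [-11.6   4.2] w 0.0001 q [-0.04  0.61 -0.24  0.72  0.01  1.42]
```

Request:
arm_command(
  commands=[
    [0.001, 0.0005, -0.0003, 0, 0],
    [0.0015, 0, -0.0005, 0, 0],
    [0.001, 0, -0.001, 0, 0],
    [0, 0, -0.003, 0, 0],
    [0, 0, -0.01, 0, 0],
    [0, 0, -0.03, 0, 0],
    [0, 0, -0.04, 0, 0],
    [0.03, 0, -0.04, 0, 0],
    [0, 0, -0.04, 0, 0],
    [0, 0, 0, 0, 0],
  ],
)

```text
t: 14.58
tcp_pos: [0.5912, 0.0835, 0.19]
tcp_rot: [0.667, 0.745, 0.002, 0.002]
ft_force: [0.5, -0.8, -0.1]
gripper_width: -0.0002
```

```bash
python3 st.py; python3 - <<'E'
from h import *
p=[.592,.081,-1.457]
overlay("scene",p,74,"pics/ov9s.png",(270,170,430,280),5)
overlay("top",p,74,"pics/ov9.png",(185,165,385,275))
E
```

```text
t 14.57 tcp [0.5912 0.0835 0.19  ] yaw 1.681 track xy [-0.0026 -0.0005] F [ 0.5 -0.8 -0.1] Ftrack [0.9 0.4] w -0.0002 q [ 0.02  0.45 -0.03  1.09 -0.    1.48]
```

View pics/ov9s.png

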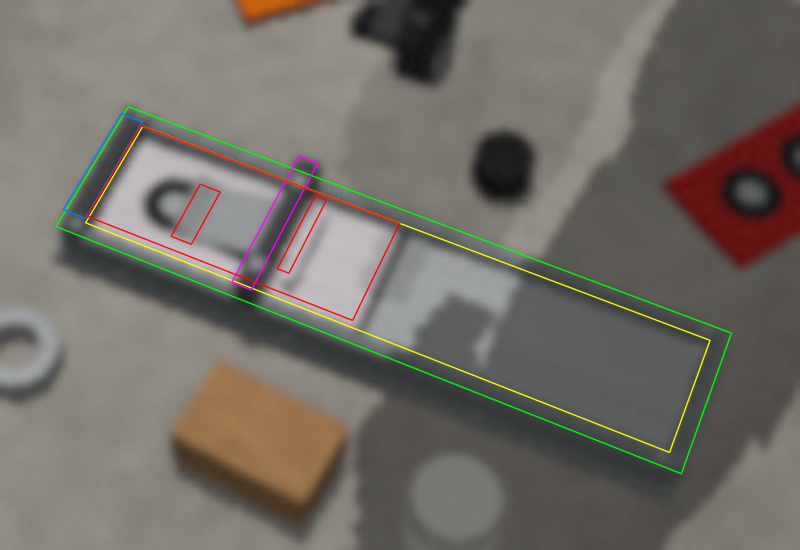

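View pics/ov9.png

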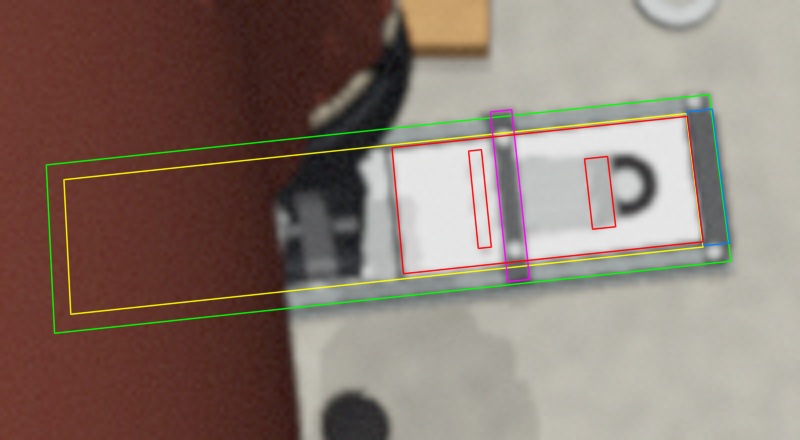

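Request:
arm_command(
  commands=[
    [0.03, -0.03, -0.02, 0, 0],
    [0.04, -0.03, 0, 0, 0],
    [0.04, -0.03, 0, 0, 0],
    [0.04, -0.03, 0, 0, 0],
    [0.04, -0.03, 0, 0, 0],
    [0.04, -0.03, 0, 0, 0],
    [0, 0, 0, 0, 0],
  ],
)

```text
t: 15.55
tcp_pos: [0.3822, 0.2933, 0.205]
tcp_rot: [0.666, 0.746, -0.001, -0.001]
ft_force: [0.7, -1.5, -0.5]
gripper_width: -0.0002
```

```bash
python3 st.py; python3 - <<'E'
from h import *
p=[.592,.081,-1.457]
overlay("top",p,74,"pics/ov10.png",(185,145,385,290))
for q in("carrier","puck","jar","carton","collar"):
    for r in manip.masks_of("top",q): print(q,round(r["confidence"],2),np.round(r["bbox"]))
E
```

```text
t 15.55 tcp [0.3822 0.2933 0.205 ] yaw 1.684 track xy [-0.2348 -0.1844] F [ 0.7 -1.5 -0.5] Ftrack [1.6 0.6] w -0.0002 q [ 0.5   0.23 -0.31  1.04  0.    1.96]
carrier 0.92 [172. 279. 238. 363.]
carrier 0.86 [314. 282. 387. 365.]
carrier 0.72 [282. 194. 360. 234.]
carrier 0.57 [254.  83. 324. 119.]
carrier 0.49 [341. 148. 368. 174.]
carrier 0.31 [271. 154. 311. 180.]
puck 0.49 [266. 263. 285. 285.]
jar 0.62 [227. 150. 254. 180.]
carton 0.98 [272. 156. 308. 182.]
carton 0.29 [196. 189. 368. 252.]
collar 0.67 [340. 149. 364. 171.]
collar 0.55 [206. 204. 283. 240.]
```

View pics/ov10.png

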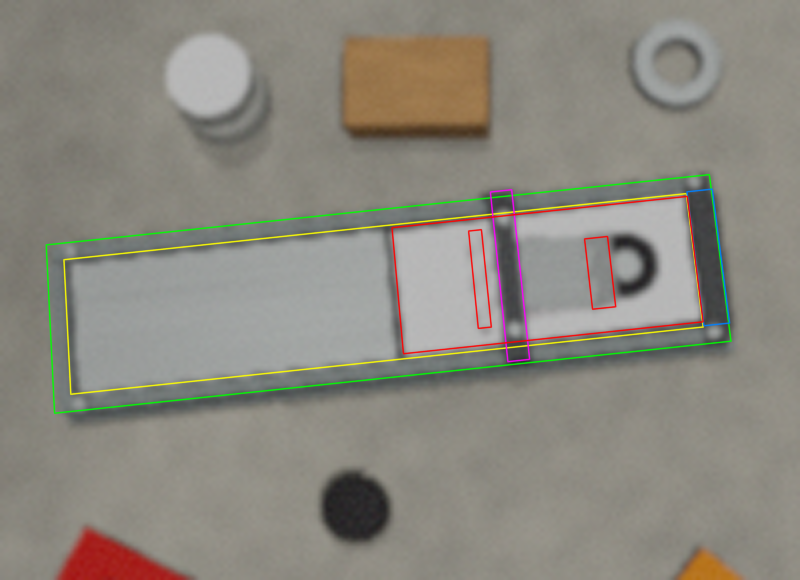

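The carrier's nose meets the stop at crop (695,260) with no gap, the platform shows level behind the tail at (395,290), and the bystanders stand at the same pixels as before.

```bash
python3 -c "
from rig import manip
print(manip.sign_off())"
```

```text
the job is handed in; nothing more can be done
None
```

I loaded the aluminium carrier to the end stop and handed the job in at about 15.6 s; sign-off gives no verdict. I pressed it to the platform's bottom stop with the shut fingertips at about 26 N. It stayed pressed at 20–32 N all along the track, under the crossbar and the leaf spring, until it met the stop.

**At the stop:**
- The fingertip stopped advancing while the push force rose from 9 to 17 N.
- The tip height was 22.0 mm, which puts the carrier on the fixed floor (14 mm floor plus 8 mm plate).

**Final pictures:**
- There is no visible gap at the stop, and the carrier's outline matches the home pose to about 1–2 mm.
- The platform shows raised behind the tail, and the leaf lies on the carrier. I judged both from the pictures only, because their joint values cannot be read.
- The puck, jar, carton and collar show at the same pixels as at the start, within the networks' noise. The arm is well clear, with no contact force.

**Checks that disagreed:**
- The top and scene cameras disagreed by about 2–4 mm on the track and carrier poses, so I relied on contact forces for the end position.
- The final network calls gave a few low-confidence false labels (carrier, carton and collar), which the picture ruled out.

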